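# Clamp a power board in its test nest and hold test tweezers on its shunt

### The arm

A 6-joint arm with a two-finger parallel gripper is mounted at the origin on the work surface; the furniture and walls round the work are solid. World frame = base frame: x ahead of the robot, y to its left, z up, the work surface at z = 0. Lengths are in m, angles in rad, forces in N, time in s.
With the tool pointing down it reaches from about 0.35 to 0.875 m from the base axis. Payload 4.2 kg.
Tool frame: the origin (TCP) lies midway between the tips of the shut fingers; the grasp point (between the pads) lies 19 mm behind it; z points along the fingers, y is the line along which they close (so a half turn about z gives the same grasp; the last joint's range is limited). The gripper opens to 87 mm and grips with 3 to 60 N. Pads are 19 mm wide; open, the fingers measure 117 mm over their backs; the gripper's body (75 mm by 190 mm) begins 51 mm behind the grasp point.
Start: joints at [1.488, 0.385, 0.008, 0, -1.194, -0.259], TCP at [0.209, 0.589, 0.223] pointing down, gripper open.
Joint ranges: [-3.14, 3.14], [-1.21, 2.06], [-1.07, 1.41], [-3.16, 2.05], [-2.99, -0.16], [-3.1, 3.1]. Speed limits (rad/s): [2.79, 2.79, 3.14, 3.14, 3.14, 3.14].

### API

Orientations are given as a 3x3 rotation matrix whose columns are the frame's x, y, z axes.
In Python, from station import readout, camera, get_calibration, r, cut_out gives the robot as it stands.
- The arm moves only by the tool drive_tool, never from a script. Its argument "plan" is a list of rows, each an object of numbers: "tx", "ty", "tz": the shift along the world's x, y, z in mm; "rx", "ry", "rz": the turn, a rotation vector about the world's x, y, z in rad; "grip": the gripper's target within -1 to 1 (fully open at 1, half-way at 0, shut at -1). A call has exactly 5 rows; each row shifts and turns the commanded pose from where the row before left it; what a row does not reach is not made up. A row lasts 1/8 s, in which the tool goes at most 62.5 mm and 10.7 degrees, less where a joint would pass 70% of its speed; a pose out of reach is approached as far as the arm can. A call with a gripper value outside its range is refused whole. The fingers move at their own pace and stop on an object; "grip_force" is the grip in N (left out, the last holds). Time passes only in rows, so rows that do not move let the fingers close, or fill a call up. It gives the time, the measured TCP pose, the force, the opening and the grip force at its end, in the units of the state.
- readout.sense(): the state, without advancing time (a new reading comes with each control period).
- camera(name): name is "scene" or "side" or "wrist"; returns the picture (480x640x3 uint8, red, green, blue); there is no depth.
- get_calibration(name): a dict with "fx", "fy", "cx", "cy" (pixels), "extrinsics" (4x4, takes a point from camera to world coordinates). Camera axes: x right, y down, z forward; pixel columns grow to the right and rows downward; lengths in m; the calibration is good to about 2 mm. A picture is of the moment at which its call begins: read the wrist's pose just before it. get_calibration takes no time and is no camera call; for the wrist camera it gives the pose at the moment of the call.
- r.hand_in(): hands the job in; it is judged then, once.
Trained networks look in the newest picture that a camera, given by its name, has taken for a name from the list of things; names that differ only in an ending like _2 or _b are one class to them, and where a whole thing is asked for, a point or a joint stands for the part that bears it (a point fixed in the world has none). Each returns a list of dicts, best first, with "score" (0 to 1); they miss things now and then, are a little off and sometimes report something else, mostly with a low value. They report only what shows in the picture. A call takes as long as a camera call.
- cut_out(query, camera): "mask" (480x640 bool, what is visible of it) and "extent" ([left, top, width, height] in pixels, round what is visible of it).
The state is a dict: "t": time; "q": joint angles; "qd": joint speeds; "joint_torque": joint torques, N m; "tool_pos": TCP position; "tool_rot": TCP orientation; "force": force on the tool from outside, world axes, zero at the start; "moment": the same for the moment, N m; "gripper_width": finger opening in m; "finger_force": force on a finger pad.
Only numpy, scipy, OpenCV 4.12 (cv2) and the standard library are available. Lean on these libraries where they do the work, as an engineer would, in place of code of your own. Each camera call takes 0.05 s, during which the arm holds its last target. There are 200 camera calls.

### The job

Clamp the circuit board in its test nest: swing the toggle clamp's handle out and down until it snaps over centre and stays locked. Then lift the sprung test tweezers out of their stand by their finger grips, squeeze them until the two pins are as far apart as the two punch marks on the copper ends of the board's shunt (20 mm), and set one pin on each mark, lightly, so that the spring pins give a little but do not bottom out. Leave the other things on the bench where they are, and finish while still holding the tweezers like that, with the gap and the pins steady, so that the reading can be taken.

Things in the scene. Friction and masses are not known exactly. Their poses are not given: they have to be found in the camera images.
- handle_end (a point): end of the clamp's black handle (grip 13 mm wide, 11 thick, last 45 mm). Open at start: upright, this end 80 mm above and 11 mm outboard (away from the board) of clamp_pivot. To shut, push it outboard, then down, on a circle of about 83 mm about clamp_pivot; locked it lies nearly level, this end 85 mm outboard, 3 mm above the pivot. Peak push about 2 N, then it snaps past centre and stays
- clamp_pivot (a point): pivot of the clamp arm on the nest's right side, 25 mm outside the board's edge, 36 mm above the bench. Its x axis is the hinge line, y points level inboard to the board; the clamp moves in its y-z plane. The open arm stands upright beside the handle on the board side, 8 to 15 mm from it, and reaches only 47 mm above the pivot
- clamp_arm (a joint): angle of the clamp arm (rad): 0 open (upright), about 1.6 when its rubber foot is locked down on the board
- clamp_link (a joint): angle of the short toggle link under the handle (rad): 0 open, negative (to about -0.5) on the way, dead centre at 0.29, on its stop at 0.43 when locked over centre
- clamp_foot: rubber foot, 13 mm in diameter, at the end of the clamp arm; locked, it presses the board's right edge down with about 7 N. Its origin is at the clamp pivot
- nest: aluminium test nest fixed to the bench: plate 135 (x) x 220 (y) x 12 mm, four black corner locators 26 mm high round the board. Origin on the bench under the board's middle; x points from the front (shunt side) to the back, y to the left; the clamp is on the right (-y)
- pcb: circuit board 110 (x) x 135 (y) mm in the nest, axes as the nest's; origin at its middle, 4 mm below its upper face, which is 22 mm above the bench. Parts on it: a block of metal clips 14 mm high, 22 mm left of the shunt's middle, level with it; a can 22 mm high 30 mm right of it; nothing in front of the shunt
- mark_left (a point): punch mark on the left copper end of the shunt: a flat bar 32 mm long (y), 11 mm wide, 2.5 mm high, two copper ends with a dark strip between, near the board's front edge. The mark is on the copper's upper face, 24.5 mm above the bench and 16 mm behind the board's front edge. Axes as the nest's
- mark_right (a point): the same on the right copper end; the two marks lie 20 mm apart along the nest's y
- tweezers_grip (a point): middle of the test tweezers' finger grips, half-way up, 48 mm above the bench in the stand; x points along them to the tips, y to the left arm, z up. Grips flat, 14 mm high, 34 long; 34 mm wide over the outside at rest, 26 mm (sides then parallel) at the 20 mm pin gap. The springs push back with 3.5 N at first, 10 N at that gap. They lift straight up out of the stand
- tip_left (a point): point of the left contact pin, which points straight down, 50 mm ahead of tweezers_grip and 35 mm below it. The pins are 36 mm apart at rest; the gap shrinks by 1.95 mm for each mm squeezed at the grip
- tip_right (a point): point of the right contact pin
- tw_left (a joint): how far the left arm is squeezed in (rad): 0 at rest, 0.078 at the 20 mm gap when both are squeezed alike, 0.15 at its stop. Pin gap = 36 mm - 102 mm x (tw_left + tw_right)
- tw_right (a joint): the same for the right arm
- pin_left (a joint): how far the left pin is pushed up into its barrel (m): 0 free, 0.004 bottomed; 0.2 N to start it, 0.5 N at the bottom
- pin_right (a joint): the same for the right pin
- tweezers: the test tweezers, 130 mm long, 0.1 kg: black heel block with a display, two slim black sprung arms hinged 52 mm behind the grip, a spring-loaded metal pin pointing down at each tip. Origin and axes as tweezers_grip; balance point 10 to 20 mm behind it
- stand: grey stand of the test tweezers, fixed: base 122 x 54 x 8 mm; a cradle 54 to 76 mm behind the grip point carries the heel, a saddle 27 to 35 mm ahead of it the arms, both with side lips up to 48 mm above the bench; between them only the base. Origin on the bench under the grip point, x along the tweezers. A thick hose, 0.2 m high and rising at the back, lies between stand and nest
- next_board: a second, unclamped circuit board, 110 x 135 x 27 mm, lying on a dark foam pad at the far left; bystander, origin under its centre
- pliers: needle-nose pliers, 134 x 43 x 11 mm, right of the soldering station; bystander
- spool: spool of solder wire, 62 mm in diameter, 76 mm tall, behind the hose; bystander, origin under its centre
- driver: small screwdriver, 131 mm, lying left of the soldering station; bystander
- fine_tweezers: plain one-piece fine tweezers, 121 x 14 x 9 mm, lying flat on the mat at the left; bystander, not the test tweezers

How it is judged:
By the outcome, as a careful person would: the job done as asked, in the order asked, and still so for the second after the job is handed in, while the arm keeps its last pose, push and grip.
It also fails if it takes over 72 s, if anything falls off the work surface, if the arm or the gripper's body presses on something with over 40 N, if the wrist force passes 120 N, or if a joint passes its speed limit or range.

## Working session

There is one attempt and no reset: what is moved stays moved. The work goes in short steps, Python scripts to look and compute and a tool call to move; the robot and the scene stay as the last step left them, time stands still between calls to the robot, and variables do not carry over. Pictures are saved under pics/ and viewed, at most 10 in all, crops included, and the job is handed in when it is done.

Besides the shell and the picture viewer there is one more tool, called after ">>>" by a JSON object that holds its "api" and its "payload", one argument or row to a line. drive_tool: Moves the arm, as the interface text tells. Its arguments: {"type":"object","properties":{"plan":{"type":"array"},"grip_force":{"type":"number"}},"required":["plan"]}

```bash
ls; mkdir -p pics; python3 - <<'E'
from station import readout,camera,get_calibration,r,cut_out
import cv2,numpy as np
s=readout.sense();print(s['t'],s['tool_pos'],s['tool_rot'],s['gripper_width'])
for n in ['scene','side']:
    im=camera(n);cv2.imwrite(f'pics/{n}0.png',im[:,:,::-1])
    c=get_calibration(n);print(n,c['fx'],c['cx'],c['cy'],np.round(c['extrinsics'],3).tolist())
E
```

```text
pics
0.0 [0.20924774 0.58829641 0.22145239] [[ 9.42098640e-01 -3.35335219e-01 -6.65608219e-04]
 [-3.35335872e-01 -9.42096354e-01 -2.07655842e-03]
 [ 6.92760952e-05  2.17952518e-03 -9.99997622e-01]] 0.08689839585385346
scene 549.9136449691064 320.11513980457136 242.1101520460507 [[0.629, -0.516, 0.581, -0.199], [-0.777, -0.423, 0.466, -0.423], [0.005, -0.745, -0.667, 0.932], [0.0, 0.0, 0.0, 1.0]]
side 608.0696759141267 318.67567825684716 235.57600950048035 [[0.809, -0.208, 0.55, -0.296], [-0.588, -0.285, 0.757, -0.989], [-0.0, -0.936, -0.353, 0.638], [0.0, 0.0, 0.0, 1.0]]
```

View pics/scene0.png

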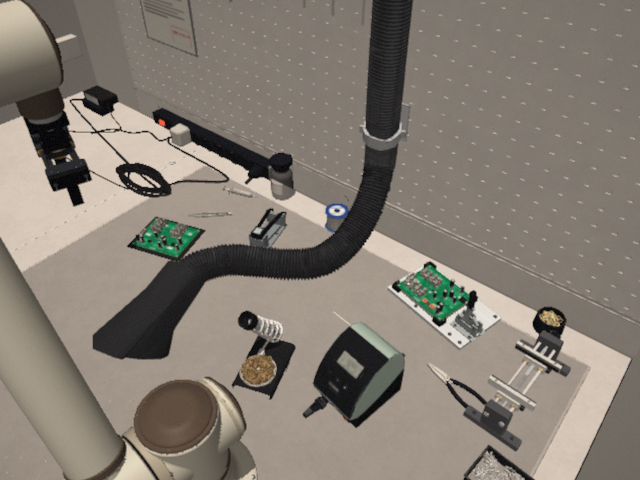

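View pics/side0.png

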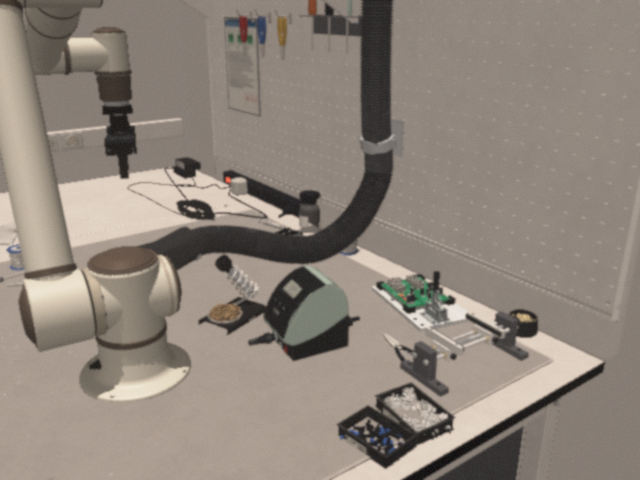

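The scene view shows the nest at about (445,303) with the upright clamp at (472,310). The tweezers and stand are at (268,228), with the hose arching between them. Next I'll work out rough positions.

```bash
cat > h.py <<'E'
from station import readout,camera,get_calibration,r,cut_out
import cv2,numpy as np
def proj(P,c):
    E=np.linalg.inv(np.array(c['extrinsics']));p=E[:3,:3]@np.asarray(P,float).T+E[:3,3:4]
    return np.c_[c['fx']*p[0]/p[2]+c['cx'],c['fy']*p[1]/p[2]+c['cy']]
def ray(uv,c):
    E=np.array(c['extrinsics']);d=E[:3,:3]@np.array([(uv[0]-c['cx'])/c['fx'],(uv[1]-c['cy'])/c['fy'],1]);return E[:3,3],d
def onz(uv,z,c):
    o,d=ray(uv,c);return o+d*(z-o[2])/d[2]
E
python3 - <<'E'
from h import *
c=get_calibration('scene'); camera('scene')
for n,z in [('nest',.012),('pcb',.022),('tweezers',.048),('stand',.02),('handle_end',.08),('clamp_foot',.06),('next_board',.02),('spool',.04)]:
    for d in cut_out(n,'scene')[:2]:
        m=d['mask'].astype(np.uint8)
        rc=cv2.minAreaRect(cv2.findNonZero(m)); b=cv2.boxPoints(rc)
        hull=cv2.approxPolyDP(cv2.convexHull(cv2.findNonZero(m)),4,True)[:,0]
        v,u=np.nonzero(m)
        print(n,round(d['score'],2),d['extent'],np.round(onz((u.mean(),v.mean()),z,c),3),[(tuple(map(int,p)),np.round(onz(p,z,c)[:2],3).tolist()) for p in hull][:8])
E
```

```text
nest 0.76 [389.7, 265.4, 111.6, 89.0] [ 0.596 -0.158  0.012] [((499, 320), [0.651, -0.241]), ((459, 349), [0.527, -0.211]), ((388, 288), [0.578, -0.001]), ((431, 262), [0.715, -0.033]), ((474, 292), [0.692, -0.16])]
pcb 0.87 [397.8, 266.4, 69.5, 54.6] [ 0.625 -0.092  0.022] [((468, 298), [0.657, -0.161]), ((439, 320), [0.56, -0.143]), ((398, 284), [0.594, -0.016]), ((431, 266), [0.694, -0.045]), ((463, 287), [0.68, -0.136])]
tweezers 0.9 [250.9, 209.1, 29.7, 32.1] [0.531 0.339 0.048] [((283, 213), [0.597, 0.337]), ((262, 239), [0.49, 0.31]), ((251, 236), [0.481, 0.338]), ((268, 209), [0.585, 0.378])]
stand 0.6 [248.4, 214.1, 39.3, 34.5] [0.545 0.335 0.02 ] [((285, 216), [0.616, 0.349]), ((286, 227), [0.585, 0.317]), ((270, 247), [0.503, 0.297]), ((250, 245), [0.477, 0.34]), ((249, 238), [0.494, 0.361]), ((270, 213), [0.6, 0.388])]
stand 0.6 [448.1, 291.6, 37.4, 50.0] [ 0.602 -0.191  0.02 ] [((473, 340), [0.559, -0.224]), ((452, 324), [0.57, -0.169]), ((461, 298), [0.649, -0.148]), ((472, 292), [0.681, -0.159]), ((484, 331), [0.596, -0.231])]
handle_end 0.57 [464.5, 290.8, 11.9, 30.8] [ 0.585 -0.194  0.08 ] [((467, 323), [0.54, -0.208]), ((469, 294), [0.614, -0.174]), ((476, 291), [0.631, -0.181]), ((476, 316), [0.568, -0.213])]
next_board 0.96 [132.1, 217.0, 69.4, 41.0] [0.365 0.523 0.02 ] [((199, 231), [0.433, 0.477]), ((176, 257), [0.333, 0.448]), ((133, 244), [0.297, 0.566]), ((137, 234), [0.326, 0.589]), ((158, 218), [0.4, 0.599])]
next_board 0.54 [423.9, 299.0, 10.3, 12.0] [ 0.588 -0.1    0.02 ] [((433, 307), [0.586, -0.113]), ((423, 300), [0.59, -0.085])]
spool 0.76 [326.1, 203.2, 22.9, 27.3] [0.68  0.232 0.04 ] [((346, 206), [0.731, 0.236]), ((341, 223), [0.667, 0.204]), ((329, 231), [0.624, 0.208]), ((327, 207), [0.696, 0.272])]
```

>>> {"api": "drive_tool", "payload": {
  "plan": [
    {"tx":30,"ty":-20,"tz":40},
    {"tx":45,"ty":-32,"tz":25},
    {"tx":45,"ty":-38,"tz":15},
    {"tx":45,"ty":-40,"tz":15},
    {"tx":35,"ty":-35,"tz":10}
  ]
}}

```text
invalid input
```

```bash
python3 - <<'E'
from h import *
s=readout.sense();print(s['t'],s['tool_pos'],s['force'])
c=get_calibration('wrist');print(c['fx'],c['cx'],c['cy'],np.round(c['extrinsics'],3).tolist())
im=camera('wrist');cv2.imwrite('pics/w1.png',im[:,:,::-1])
S=get_calibration('scene');D=get_calibration('side')
def tri(a,b):
    o1,d1=ray(a,S);o2,d2=ray(b,D);t=np.linalg.lstsq(np.c_[d1,-d2],o2-o1,rcond=None)[0]
    p,q=o1+t[0]*d1,o2+t[1]*d2;return np.round((p+q)/2,3),round(np.linalg.norm(p-q),3)
print(tri((385,135),(378,143)),tri((322,262),(300,246)))
for n in ['tweezers','stand']:
    for d in cut_out(n,'wrist')[:2]: print(n,d['score'],d['extent'])
E
```

```text
0.55 [0.20944308 0.5888132  0.2225472 ] [-0.17818421  0.5139844   0.2912342 ]
349.78873556483165 322.25910770904426 238.24729753994532 [[-0.335, -0.91, -0.247, 0.274], [-0.942, 0.323, 0.088, 0.566], [-0.001, 0.262, -0.965, 0.385], [0.0, 0.0, 0.0, 1.0]]
(array([0.676, 0.105, 0.328]), np.float64(0.0)) (array([0.452, 0.102, 0.118]), np.float64(0.018))
```

View pics/w1.png

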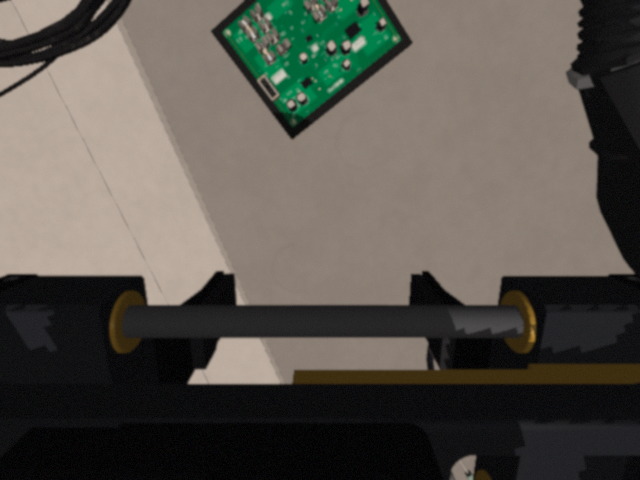

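The wrist view from the start pose shows only next_board at (310,60) and the gripper fingers. The drive call was refused, so I'll retry with every key given.

>>> {"api": "drive_tool", "payload": {
  "plan": [
    {"tx":30,"ty":-20,"tz":40,"rx":0,"ry":0,"rz":0,"grip":1},
    {"tx":45,"ty":-32,"tz":25,"rx":0,"ry":0,"rz":0,"grip":1},
    {"tx":45,"ty":-38,"tz":15,"rx":0,"ry":0,"rz":0,"grip":1},
    {"tx":45,"ty":-40,"tz":15,"rx":0,"ry":0,"rz":0,"grip":1},
    {"tx":30,"ty":-45,"tz":10,"rx":0,"ry":0,"rz":0,"grip":1}
  ],
  "grip_force": 10
}}

```text
t: 1.32
tool_pos: [0.4061, 0.4125, 0.3281]
tool_rot: [[0.942, -0.336, 0.001], [-0.336, -0.942, 0.001], [0.0, -0.001, -1.0]]
force: [0.2, 0.3, 0.7]
gripper_width: 0.0875
finger_force: 0.0
```

```bash
python3 - <<'E'
from h import *
s=readout.sense();print(s['t'],s['tool_pos'],s['q'],s['force'])
c=get_calibration('wrist')
im=camera('wrist');cv2.imwrite('pics/w2.png',im[:,:,::-1]);np.save('w2.npy',np.array(c['extrinsics']))
for n in ['tweezers','stand']:
    for d in cut_out(n,'wrist')[:2]: print(n,d['score'],d['extent'])
E
```

```text
1.325 [0.40611943 0.41253426 0.32813131] [ 1.07309297e+00  2.51727681e-01  7.74075654e-02  3.38307156e-04
 -1.39565932e+00  1.55168477e-01] [0.18653105 0.30582059 0.73915901]
tweezers 0.66 [286.0, 9.8, 87.8, 114.0]
```

View pics/w2.png

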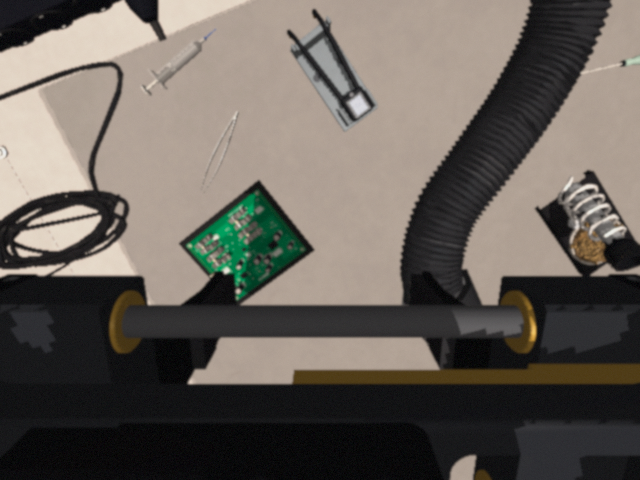

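The wrist view shows the tweezers in the stand: heel and display at (358,102), tips at (293,35) and (318,15), pointing to the back left. The hose is to the right. Now to the nest, over the low part of the hose.

>>> {"api": "drive_tool", "payload": {
  "plan": [
    {"tx":5,"ty":-55,"tz":10,"rx":0,"ry":0,"rz":0,"grip":0},
    {"tx":5,"ty":-60,"tz":0,"rx":0,"ry":0,"rz":0,"grip":-1},
    {"tx":0,"ty":-60,"tz":0,"rx":0,"ry":0,"rz":0,"grip":-1},
    {"tx":0,"ty":-60,"tz":0,"rx":0,"ry":0,"rz":0,"grip":-1},
    {"tx":10,"ty":-60,"tz":0,"rx":0,"ry":0,"rz":0,"grip":-1}
  ]
}}

```text
t: 2.1
tool_pos: [0.4237, 0.118, 0.3377]
tool_rot: [[0.943, -0.333, 0.001], [-0.333, -0.943, 0.001], [0.0, -0.001, -1.0]]
force: [2.0, -0.2, 0.3]
gripper_width: 0.0447
finger_force: 0.0
```

>>> {"api": "drive_tool", "payload": {
  "plan": [
    {"tx":0,"ty":-60,"tz":0,"rx":0,"ry":0,"rz":0.03,"grip":-1},
    {"tx":10,"ty":-60,"tz":-15,"rx":0,"ry":0,"rz":0.03,"grip":-1},
    {"tx":10,"ty":-50,"tz":-25,"rx":0,"ry":0,"rz":0.03,"grip":-1},
    {"tx":10,"ty":-30,"tz":-30,"rx":0,"ry":0,"rz":0,"grip":-1},
    {"tx":0,"ty":0,"tz":0,"rx":0,"ry":0,"rz":0,"grip":-1}
  ]
}}

```text
t: 2.72
tool_pos: [0.4533, -0.0819, 0.2647]
tool_rot: [[0.968, -0.252, -0.006], [-0.252, -0.968, -0.0], [-0.006, 0.002, -1.0]]
force: [0.4, 0.4, -0.1]
gripper_width: 0.0018
finger_force: 0.0
```

```bash
python3 - <<'E'
from h import *
s=readout.sense();print(s['t'],s['tool_pos'],s['q'],s['force'])
c=get_calibration('wrist')
im=camera('wrist');cv2.imwrite('pics/w3.png',cv2.resize(im[:300,100:500,::-1],(800,600),interpolation=cv2.INTER_CUBIC));np.save('w3.npy',np.array(c['extrinsics']))
for n,z in [('nest',.012),('pcb',.022),('mark_left',.0245),('handle_end',.1),('clamp_arm',.06)]:
    for d in cut_out(n,'wrist')[:2]:
        m=d['mask'].astype(np.uint8);hull=cv2.approxPolyDP(cv2.convexHull(cv2.findNonZero(m)),3,True)[:,0]
        v,u=np.nonzero(m);print(n,d['score'],d['extent'],np.round(onz((u.mean(),v.mean()),z,c)[:2],4),[(tuple(map(int,p)),np.round(onz(p,z,c)[:2],3).tolist()) for p in hull][:8])
E
```

```text
2.725 [ 0.45332192 -0.08185758  0.2647436 ] [ 1.75060169e-01  7.25247301e-02 -2.97886344e-01 -8.36598697e-04
 -1.20672032e+00  1.14161282e+00] [ 0.44917333  0.38037244 -0.05331129]
nest 0.71 [208.6, 1.3, 218.4, 115.2] [ 0.5921 -0.1499] [((414, 107), [0.531, -0.208]), ((221, 114), [0.578, 0.003]), ((208, 1), [0.686, -0.02]), ((419, 0), [0.632, -0.232]), ((426, 43), [0.591, -0.232])]
pcb 0.95 [219.0, 0.0, 134.1, 100.5] [ 0.62  -0.087] [((353, 96), [0.558, -0.143]), ((230, 100), [0.587, -0.013]), ((222, 64), [0.623, -0.017]), ((219, 0), [0.68, -0.033]), ((351, 0), [0.647, -0.162])]
mark_left 0.71 [290.5, 75.1, 30.1, 10.9] [ 0.5839 -0.0962] [((320, 79), [0.583, -0.113]), ((318, 86), [0.577, -0.109]), ((291, 86), [0.584, -0.081]), ((292, 77), [0.592, -0.085])]
mark_left 0.43 [213.8, 221.3, 100.2, 14.6] [ 0.4355 -0.0309] [((317, 223), [0.432, -0.07]), ((315, 229), [0.426, -0.066]), ((303, 233), [0.425, -0.051]), ((215, 237), [0.446, 0.052]), ((303, 220), [0.44, -0.055])]
handle_end 0.65 [390.5, 18.9, 23.6, 41.6] [ 0.5834 -0.1857] [((410, 19), [0.597, -0.194]), ((414, 30), [0.588, -0.195]), ((409, 55), [0.571, -0.188]), ((392, 60), [0.57, -0.173]), ((396, 35), [0.588, -0.18]), ((403, 20), [0.598, -0.188])]
handle_end 0.19 [291.0, 80.4, 30.8, 10.5] [ 0.5718 -0.0974] [((320, 87), [0.565, -0.109]), ((294, 88), [0.57, -0.087]), ((291, 79), [0.578, -0.086]), ((319, 77), [0.573, -0.11])]
clamp_arm 0.8 [368.4, 19.9, 42.9, 40.5] [ 0.5905 -0.187 ] [((413, 22), [0.603, -0.208]), ((410, 55), [0.576, -0.2]), ((396, 61), [0.575, -0.186]), ((373, 56), [0.584, -0.166]), ((371, 35), [0.602, -0.168]), ((405, 19), [0.607, -0.201])]
```

View pics/w3.png

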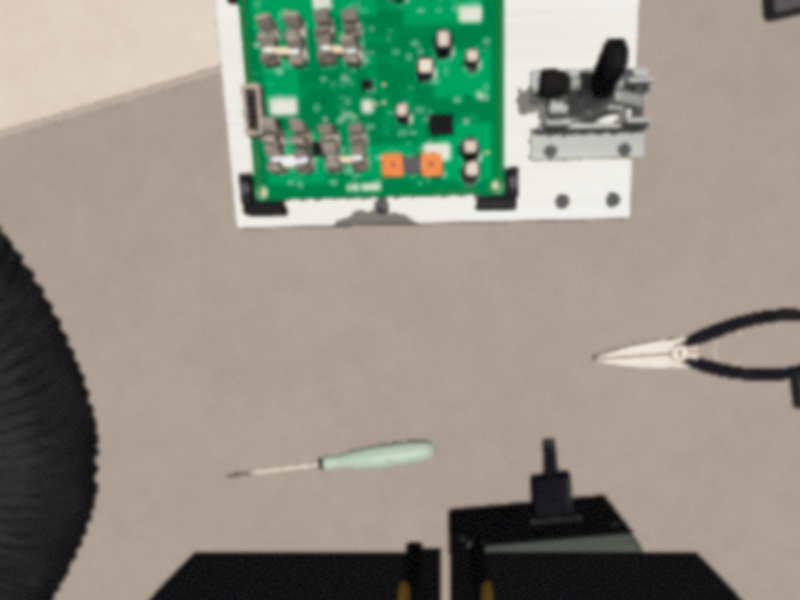

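The wrist crop shows the shunt at crop (411,165). The clamp's handle end is at (617,45) with its base at (600,92), and the open arm with the foot is at (550,82). The driver, pliers and hose are clear of it.

```bash
python3 - <<'E'
from h import *
c=dict(get_calibration('wrist'));c['extrinsics']=np.load('w3.npy')
f=lambda x,y:(100+x/2,y/2)
print('handle end',onz(f(615,46),.113,c),'hinge-ish base',onz(f(602,92),.075,c),'foot',onz(f(552,82),.08,c))
print('shunt L,R',onz(f(392,165),.0245,c),onz(f(431,165),.0245,c))
print('plate FL FR',onz(f(238,227),.012,c),onz(f(630,216),.012,c))
E
```

```text
handle end [ 0.59156201 -0.18753175  0.113     ] hinge-ish base [ 0.58339598 -0.18911254  0.075     ] foot [ 0.59202685 -0.16705982  0.08      ]
shunt L,R [ 0.58599161 -0.08736422  0.0245    ] [ 0.58079676 -0.10741323  0.0245    ]
plate FL FR [0.57876285 0.0050831  0.012     ] [ 0.529404   -0.20841888  0.012     ]
```

>>> {"api": "drive_tool", "payload": {
  "plan": [
    {"tx":48,"ty":-24,"tz":-20,"rx":0,"ry":0,"rz":0.03,"grip":-1},
    {"tx":48,"ty":-24,"tz":-20,"rx":0,"ry":0,"rz":0,"grip":-1},
    {"tx":48,"ty":-22,"tz":-20,"rx":0,"ry":0,"rz":0,"grip":-1},
    {"tx":0,"ty":0,"tz":-50,"rx":0,"ry":0,"rz":0,"grip":-1},
    {"tx":0,"ty":0,"tz":-55,"rx":0,"ry":0,"rz":0,"grip":-1}
  ],
  "grip_force": 20
}}

```text
t: 3.65
tool_pos: [0.6001, -0.1504, 0.1021]
tool_rot: [[0.976, -0.219, 0.003], [-0.219, -0.976, -0.0], [0.003, -0.001, -1.0]]
force: [0.5, -0.3, -0.2]
gripper_width: 0.0005
finger_force: 0.0
```

```bash
python3 - <<'E'
from h import *
s=readout.sense();print(s['t'],s['tool_pos'],s['force'],s['q'])
im=camera('side');cv2.imwrite('pics/s4.png',cv2.resize(im[220:380,340:553,::-1],(800,600),interpolation=cv2.INTER_CUBIC))
E
```

```text
3.65 [ 0.60006956 -0.15038158  0.10214349] [ 0.51417467 -0.2742179  -0.19579514] [ 1.57843502e-02  4.77577225e-01 -1.67786089e-01  1.39870944e-04
 -9.22185185e-01  1.33409582e+00]
```

View pics/s4.png

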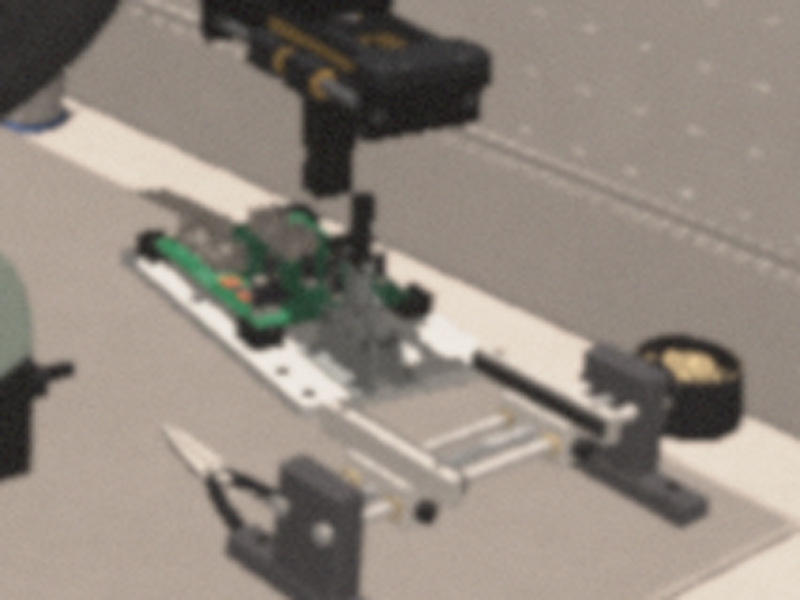

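The side crop shows the shut fingers' tips at (325,190), just inboard of the handle top at (365,197).

```bash
python3 - <<'E'
from h import *
D=get_calibration('side')
print(onz((340+365*.26625,220+200*.26667),.116,D),proj([[.6,-.15,.102]],D),(340+327*.26625,220+192*.26667))
yn=np.array([.223,.975]);o,d=ray((340+365*.26625,220+200*.26667),D)
E
```

```text
[ 0.58524843 -0.19581516  0.116     ] [[425.96045997 270.56014764]] (427.06375, 271.20064)
```

>>> {"api": "drive_tool", "payload": {
  "plan": [
    {"tx":-3,"ty":-14,"tz":0,"rx":0,"ry":0,"rz":0,"grip":-1},
    {"tx":-2.5,"ty":-10,"tz":0,"rx":0,"ry":0,"rz":0,"grip":-1},
    {"tx":-2,"ty":-9.5,"tz":-2,"rx":0,"ry":0,"rz":0,"grip":-1},
    {"tx":-2,"ty":-9.5,"tz":-3,"rx":0,"ry":0,"rz":0,"grip":-1},
    {"tx":-2,"ty":-9.5,"tz":-6,"rx":0,"ry":0,"rz":0,"grip":-1}
  ]
}}

```text
t: 4.32
tool_pos: [0.5878, -0.2042, 0.0929]
tool_rot: [[0.976, -0.22, 0.003], [-0.22, -0.976, -0.0], [0.003, -0.0, -1.0]]
force: [1.8, 2.5, 5.0]
gripper_width: 0.0004
finger_force: 2.4
```

>>> {"api": "drive_tool", "payload": {
  "plan": [
    {"tx":-2.5,"ty":-10,"tz":-8,"rx":0,"ry":0,"rz":0,"grip":-1},
    {"tx":-1.5,"ty":-7,"tz":-9,"rx":0,"ry":0,"rz":0,"grip":-1},
    {"tx":-1.5,"ty":-6,"tz":-10,"rx":0,"ry":0,"rz":0,"grip":-1},
    {"tx":-1,"ty":-4,"tz":-9,"rx":0,"ry":0,"rz":0,"grip":-1},
    {"tx":0,"ty":-2,"tz":-8,"rx":0,"ry":0,"rz":0,"grip":-1}
  ]
}}

```text
t: 4.95
tool_pos: [0.5796, -0.2327, 0.0484]
tool_rot: [[0.976, -0.219, -0.003], [-0.219, -0.976, -0.0], [-0.003, 0.001, -1.0]]
force: [-8.2, 10.5, 30.9]
gripper_width: 0.0004
finger_force: 13.9
```

```bash
python3 - <<'E'
from h import *
s=readout.sense();print(s['t'],s['tool_pos'],s['force'])
im=camera('side');cv2.imwrite('pics/s5.png',cv2.resize(im[220:380,340:553,::-1],(800,600),interpolation=cv2.INTER_CUBIC))
E
```

```text
4.95 [ 0.57957544 -0.23265087  0.04841483] [-8.22751369 10.53263309 30.8695664 ]
```

View pics/s5.png

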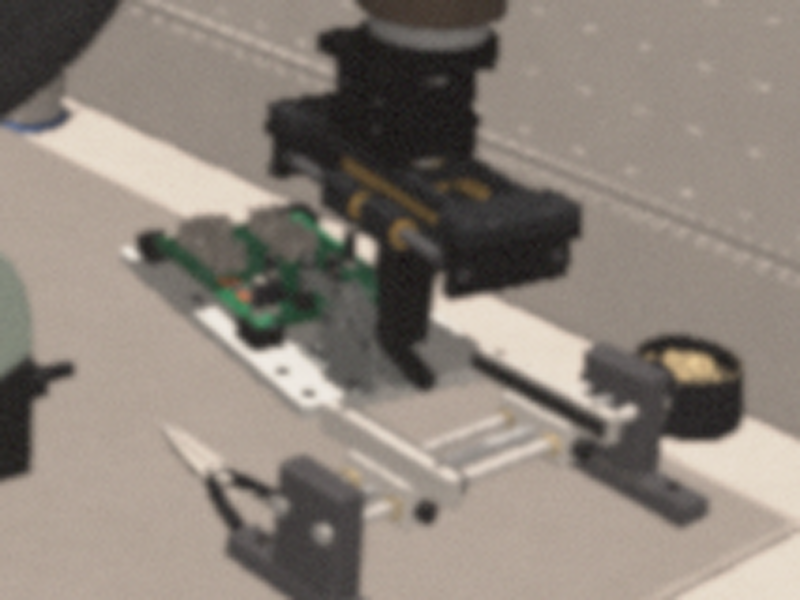

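The side crop shows the handle nearly level at (410,360) under the fingertips. The force is up to 31 N, so it is probably on its stop. I'll lift off and look.

>>> {"api": "drive_tool", "payload": {
  "plan": [
    {"tx":0,"ty":0,"tz":8,"rx":0,"ry":0,"rz":0,"grip":-1},
    {"tx":0,"ty":0,"tz":30,"rx":0,"ry":0,"rz":0,"grip":-1},
    {"tx":-20,"ty":20,"tz":50,"rx":0,"ry":0,"rz":0,"grip":-1},
    {"tx":-40,"ty":25,"tz":35,"rx":0,"ry":0,"rz":0,"grip":-1},
    {"tx":-45,"ty":25,"tz":30,"rx":0,"ry":0,"rz":0,"grip":-1}
  ]
}}

```text
t: 5.62
tool_pos: [0.4746, -0.1622, 0.2011]
tool_rot: [[0.975, -0.22, -0.0], [-0.22, -0.975, -0.0], [-0.0, 0.0, -1.0]]
force: [0.7, 1.0, 0.5]
gripper_width: 0.0003
finger_force: 0.0
```

>>> {"api": "drive_tool", "payload": {
  "plan": [
    {"tx":-30,"ty":30,"tz":10,"rx":0,"ry":0,"rz":0,"grip":-1},
    {"tx":0,"ty":30,"tz":0,"rx":0,"ry":0,"rz":0,"grip":0},
    {"tx":0,"ty":10,"tz":0,"rx":0,"ry":0,"rz":0,"grip":1},
    {"tx":0,"ty":0,"tz":0,"rx":0,"ry":0,"rz":0,"grip":1},
    {"tx":0,"ty":0,"tz":0,"rx":0,"ry":0,"rz":0,"grip":1}
  ]
}}

```text
t: 6.25
tool_pos: [0.4456, -0.093, 0.21]
tool_rot: [[0.975, -0.221, -0.001], [-0.221, -0.975, -0.0], [-0.001, 0.001, -1.0]]
force: [0.2, -0.5, 0.7]
gripper_width: 0.0326
finger_force: 0.0
```

```bash
python3 - <<'E'
from h import *
s=readout.sense();print(s['t'],s['tool_pos'],s['force'])
c=get_calibration('wrist');np.save('w6.npy',np.array(c['extrinsics']))
im=camera('wrist');a=cv2.resize(im[:200,200:467,::-1],(800,600),interpolation=cv2.INTER_CUBIC)
im=camera('side');b=cv2.resize(im[240:340,370:503,::-1],(798,600),interpolation=cv2.INTER_CUBIC)
cv2.imwrite('pics/w6.png',cv2.resize(np.hstack([a[:,:798],b]),(800,300),interpolation=cv2.INTER_AREA));cv2.imwrite('w6full.png',camera('wrist')[:,:,::-1])
E
```

```text
6.25 [ 0.44555162 -0.09303383  0.21004095] [ 0.2382112  -0.47881076  0.70289124]
```

View pics/w6.png

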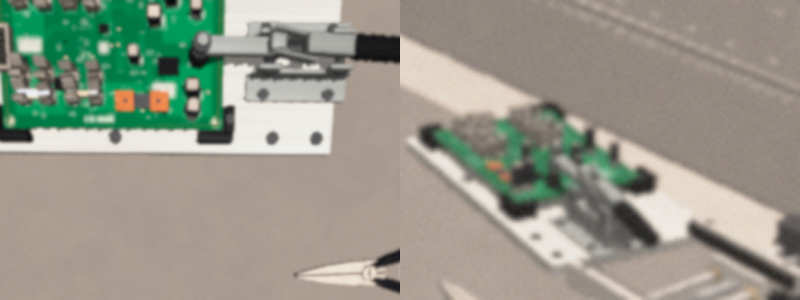

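The clamp is shut: the arm lies over the board with its foot on the right edge, and the handle stays level. Next I'll measure the marks and refine the tweezers' pose and the hose clearance.

```bash
python3 - <<'E'
from h import *
c=dict(get_calibration('wrist'))
im=cv2.imread('w6full.png').astype(int);b,g,r_=im[...,0],im[...,1],im[...,2]
m=((r_>150)&(g<150)&(b<100)&(r_-g>60)).astype(np.uint8);m[130:]=0
c['extrinsics']=np.load('w6.npy')
n,_,st,ce=cv2.connectedComponentsWithStats(m)
for i in range(1,n):
    if st[i,4]>15: print(st[i],ce[i],np.round(onz(ce[i],.0245,c),4))
c['extrinsics']=np.load('w2.npy')
H=onz((358,102),.055,c);T1=onz((293,35),.05,c);T2=onz((318,15),.05,c);print('heel',H,'tips',T1,T2,np.linalg.norm(T1-T2),np.linalg.norm((T1+T2)/2-H))
d=(T1+T2)/2-H;print('yaw',np.arctan2(d[1],d[0]))
for z in (.05,.12,.16,.2): print(z,[np.round(onz(p,z,c)[:2],3).tolist() for p in [(535,10),(500,80),(450,145),(405,240)]])
E
```

```text
[277  61  12  13 149] [282.4966443   66.84563758] [ 0.5861 -0.0872  0.0245]
[300  62  12  12 136] [305.30882353  67.58088235] [ 0.581  -0.1073  0.0245]
heel [0.50120877 0.3350878  0.055     ] tips [0.59349152 0.38156954 0.05      ] [0.60278275 0.34826918 0.05      ] 0.03457225649333701 0.10153831878843421
yaw 0.29856914634513415
0.05 [[0.527, 0.12], [0.469, 0.172], [0.417, 0.244], [0.32, 0.329]]
0.12 [[0.518, 0.163], [0.469, 0.206], [0.426, 0.267], [0.344, 0.339]]
0.16 [[0.513, 0.187], [0.469, 0.226], [0.431, 0.28], [0.358, 0.344]]
0.2 [[0.508, 0.212], [0.47, 0.246], [0.436, 0.294], [0.372, 0.35]]
```

>>> {"api": "drive_tool", "payload": {
  "plan": [
    {"tx":-10,"ty":15,"tz":55,"rx":0,"ry":0,"rz":0,"grip":1},
    {"tx":-10,"ty":35,"tz":48,"rx":0,"ry":0,"rz":0.1,"grip":1},
    {"tx":0,"ty":60,"tz":15,"rx":0,"ry":0,"rz":0.1,"grip":1},
    {"tx":0,"ty":60,"tz":10,"rx":0,"ry":0,"rz":0.1,"grip":1},
    {"tx":0,"ty":60,"tz":0,"rx":0,"ry":0,"rz":0.1,"grip":1}
  ]
}}

```text
t: 7.02
tool_pos: [0.4257, 0.1391, 0.3398]
tool_rot: [[0.984, 0.18, 0.003], [0.18, -0.984, 0.001], [0.003, -0.001, -1.0]]
force: [0.7, 0.2, -0.6]
gripper_width: 0.0862
finger_force: 0.0
```

>>> {"api": "drive_tool", "payload": {
  "plan": [
    {"tx":0,"ty":60,"tz":0,"rx":0,"ry":0,"rz":0.1,"grip":1},
    {"tx":0,"ty":60,"tz":0,"rx":0,"ry":0,"rz":0.02,"grip":1},
    {"tx":10,"ty":55,"tz":-20,"rx":0,"ry":0,"rz":0,"grip":1},
    {"tx":20,"ty":10,"tz":-50,"rx":0,"ry":0,"rz":0,"grip":1},
    {"tx":0,"ty":0,"tz":-20,"rx":0,"ry":0,"rz":0,"grip":1}
  ]
}}

```text
t: 7.65
tool_pos: [0.4553, 0.3224, 0.2441]
tool_rot: [[0.956, 0.293, -0.005], [0.293, -0.956, -0.005], [-0.006, 0.003, -1.0]]
force: [0.2, 0.2, 0.3]
gripper_width: 0.0871
finger_force: 0.0
```

```bash
python3 - <<'E'
from h import *
s=readout.sense();print(s['t'],s['tool_pos'],np.round(s['tool_rot'],3).tolist(),s['force'])
c=get_calibration('wrist');np.save('w7.npy',np.array(c['extrinsics']))
im=camera('wrist');cv2.imwrite('w7full.png',im[:,:,::-1])
for d in cut_out('tweezers','wrist')[:1]:
    print(d['score'],d['extent']);e=d['extent']
x0=max(0,int(e[0]+e[2]/2-107));cv2.imwrite('pics/w7.png',cv2.resize(im[:160,x0:x0+213,::-1],(800,600),interpolation=cv2.INTER_CUBIC));print(x0)
E
```

```text
7.65 [0.4552657  0.32238309 0.24406424] [[0.956, 0.293, -0.005], [0.293, -0.956, -0.005], [-0.006, 0.003, -1.0]] [0.2380339  0.1993126  0.29512854]
0.66 [302.3, 45.0, 44.6, 136.6]
217
```

View pics/w7.png

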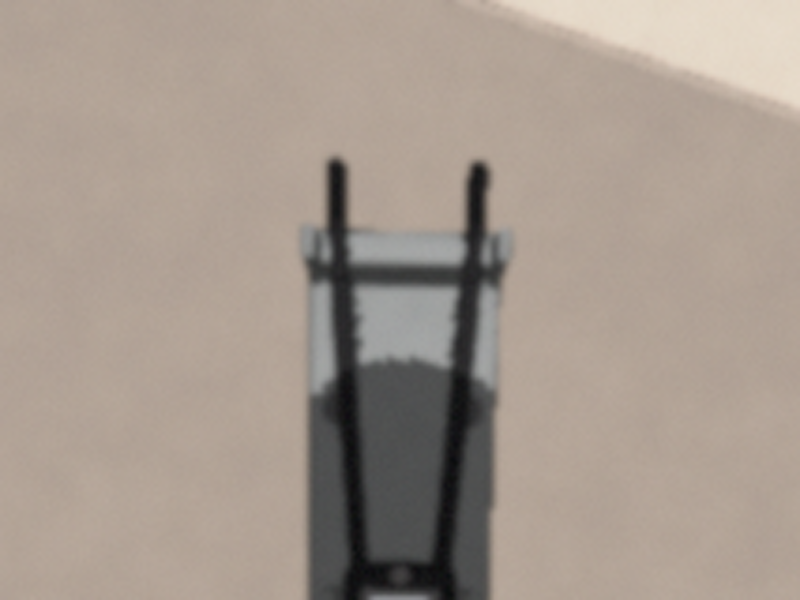

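The wrist crop shows the tweezers lined up with the tool: tips at crop (337,162) and (480,167), front of the heel at (400,575), saddle at rows 230–270.

```bash
python3 - <<'E'
from h import *
c=dict(get_calibration('wrist'));c['extrinsics']=np.load('w7.npy')
f=lambda x,y:(217+x/3.756,y/3.75)
a,b=onz(f(337,162),.05,c),onz(f(480,167),.05,c);print(a,b,np.linalg.norm(a-b))
h=onz(f(402,572),.05,c);m=(a+b)/2;d=m-h;print('heel front',h,'len',np.linalg.norm(d),'yaw',np.arctan2(d[1],d[0]),'yaw by tips',np.arctan2(-(a-b)[0],(a-b)[1]))
for p in [(325,230),(325,268),(490,232),(490,268)]: print(onz(f(*p),.035,c))
yaw=np.arctan2(d[1],d[0]);u=np.array([np.cos(yaw),np.sin(yaw)])
print('grip from tips',m[:2]-.050*u,'tool',np.arctan2(.293,.956))
# wider: side edges of arms at the grip
im=cv2.imread('w7full.png').min(2)
s=readout.sense()
for X in (40,45,50): # expected rows
    P=np.r_[m[:2]-.05*u,.055];uv=proj([P],c)[0]
print('grip px',uv)
E
```

```text
[0.60061404 0.38317698 0.05      ] [0.60984023 0.34954796 0.05      ] 0.03487167268387452
heel front [0.51241208 0.33933695 0.05      ] len 0.09666960421817962 yaw 0.2833419641332212 yaw by tips 0.2677638568426598
[0.58792652 0.38327283 0.035     ]
[0.57931953 0.380759   0.035     ]
[0.59998017 0.34259232 0.035     ]
[0.59190438 0.33993614 0.035     ]
grip from tips [0.55722081 0.35238418] tool 0.29739599085694335
grip px [324.89047792 101.60428031]
```

>>> {"api": "drive_tool", "payload": {
  "plan": [
    {"tx":50,"ty":15,"tz":-10,"rx":0,"ry":0,"rz":-0.015,"grip":1},
    {"tx":51,"ty":15,"tz":-20,"rx":0,"ry":0,"rz":0,"grip":1},
    {"tx":0,"ty":0,"tz":-50,"rx":0,"ry":0,"rz":0,"grip":1},
    {"tx":0,"ty":0,"tz":-50,"rx":0,"ry":0,"rz":0,"grip":1},
    {"tx":0,"ty":0,"tz":-30,"rx":0,"ry":0,"rz":0,"grip":1}
  ],
  "grip_force": 25
}}

```text
t: 8.38
tool_pos: [0.5566, 0.3516, 0.0871]
tool_rot: [[0.96, 0.279, -0.001], [0.279, -0.96, -0.001], [-0.001, 0.001, -1.0]]
force: [0.1, 0.3, 0.2]
gripper_width: 0.0871
finger_force: 0.0
```

>>> {"api": "drive_tool", "payload": {
  "plan": [
    {"tx":0,"ty":0,"tz":-30,"rx":0,"ry":0,"rz":0,"grip":1},
    {"tx":0,"ty":0,"tz":-24,"rx":0,"ry":0,"rz":0,"grip":1},
    {"tx":0,"ty":0,"tz":0,"rx":0,"ry":0,"rz":0,"grip":0.2},
    {"tx":0,"ty":0,"tz":0,"rx":0,"ry":0,"rz":0,"grip":0},
    {"tx":0,"ty":0,"tz":0,"rx":0,"ry":0,"rz":0,"grip":-0.1}
  ]
}}

```text
t: 9.0
tool_pos: [0.5574, 0.3532, 0.0366]
tool_rot: [[0.96, 0.28, 0.003], [0.28, -0.96, 0.002], [0.003, -0.001, -1.0]]
force: [0.2, 0.0, -0.1]
gripper_width: 0.0647
finger_force: 0.0
```

```bash
python3 - <<'E'
from h import *
s=readout.sense();print(s['t'],s['tool_pos'],np.arctan2(s['tool_rot'][1][0],s['tool_rot'][0][0]),s['force'],s['gripper_width'],s['finger_force'])
E
```

```text
9.0 [0.55742174 0.35324255 0.03656006] 0.2833098212601496 [ 0.21920483  0.00951518 -0.08705472] 0.06474448080048655 0.0
```

>>> {"api": "drive_tool", "payload": {
  "plan": [
    {"tx":0,"ty":0,"tz":0,"rx":0,"ry":0,"rz":0,"grip":-0.15},
    {"tx":0,"ty":0,"tz":0,"rx":0,"ry":0,"rz":0,"grip":-0.2},
    {"tx":0,"ty":0,"tz":0,"rx":0,"ry":0,"rz":0,"grip":-0.2},
    {"tx":0,"ty":0,"tz":0,"rx":0,"ry":0,"rz":0,"grip":-0.3},
    {"tx":0,"ty":0,"tz":0,"rx":0,"ry":0,"rz":0,"grip":-0.3}
  ]
}}

```text
t: 9.62
tool_pos: [0.5566, 0.3525, 0.0347]
tool_rot: [[0.96, 0.279, 0.0], [0.279, -0.96, -0.0], [0.0, 0.0, -1.0]]
force: [0.6, -0.2, 1.3]
gripper_width: 0.0313
finger_force: 5.7
```

>>> {"api": "drive_tool", "payload": {
  "plan": [
    {"tx":0,"ty":0,"tz":0,"rx":0,"ry":0,"rz":0,"grip":0.1},
    {"tx":0,"ty":0,"tz":0,"rx":0,"ry":0,"rz":0,"grip":0.1},
    {"tx":0,"ty":0,"tz":-5,"rx":0,"ry":0,"rz":0,"grip":0.1},
    {"tx":0,"ty":0,"tz":0,"rx":0,"ry":0,"rz":0,"grip":0.0},
    {"tx":0,"ty":0,"tz":0,"rx":0,"ry":0,"rz":0,"grip":-0.2}
  ]
}}

```text
t: 10.25
tool_pos: [0.5564, 0.3524, 0.0294]
tool_rot: [[0.96, 0.279, -0.0], [0.279, -0.96, -0.0], [-0.0, 0.0, -1.0]]
force: [-0.1, -0.5, 0.1]
gripper_width: 0.0396
finger_force: 0.0
```

>>> {"api": "drive_tool", "payload": {
  "plan": [
    {"tx":0,"ty":0,"tz":0,"rx":0,"ry":0,"rz":0,"grip":-0.2},
    {"tx":0,"ty":0,"tz":0,"rx":0,"ry":0,"rz":0,"grip":-0.3},
    {"tx":0,"ty":0,"tz":0,"rx":0,"ry":0,"rz":0,"grip":-0.35},
    {"tx":0,"ty":0,"tz":0,"rx":0,"ry":0,"rz":0,"grip":-0.4},
    {"tx":0,"ty":0,"tz":0,"rx":0,"ry":0,"rz":0,"grip":-0.4}
  ]
}}

```text
t: 10.88
tool_pos: [0.5565, 0.3524, 0.0297]
tool_rot: [[0.96, 0.279, 0.0], [0.279, -0.96, -0.0], [0.0, 0.0, -1.0]]
force: [0.6, -1.0, -0.8]
gripper_width: 0.0268
finger_force: 9.8
```

>>> {"api": "drive_tool", "payload": {
  "plan": [
    {"tx":0,"ty":0,"tz":4,"rx":0,"ry":0,"rz":0,"grip":-0.42},
    {"tx":0,"ty":0,"tz":10,"rx":0,"ry":0,"rz":0,"grip":-0.42},
    {"tx":0,"ty":0,"tz":25,"rx":0,"ry":0,"rz":0,"grip":-0.42},
    {"tx":0,"ty":0,"tz":35,"rx":0,"ry":0,"rz":0,"grip":-0.42},
    {"tx":0,"ty":0,"tz":40,"rx":0,"ry":0,"rz":0,"grip":-0.42}
  ]
}}

```text
t: 11.5
tool_pos: [0.5561, 0.3522, 0.1448]
tool_rot: [[0.96, 0.279, -0.001], [0.279, -0.96, -0.001], [-0.001, 0.0, -1.0]]
force: [-0.0, -0.2, -1.0]
gripper_width: 0.0259
finger_force: 11.5
```

>>> {"api": "drive_tool", "payload": {
  "plan": [
    {"tx":-10,"ty":0,"tz":45,"rx":0,"ry":0,"rz":0,"grip":-0.42},
    {"tx":-20,"ty":0,"tz":45,"rx":0,"ry":0,"rz":0,"grip":-0.42},
    {"tx":-30,"ty":0,"tz":45,"rx":0,"ry":0,"rz":0,"grip":-0.42},
    {"tx":-40,"ty":-10,"tz":35,"rx":0,"ry":0,"rz":0,"grip":-0.42},
    {"tx":-30,"ty":-25,"tz":25,"rx":0,"ry":0,"rz":0,"grip":-0.42}
  ]
}}

```text
t: 12.12
tool_pos: [0.4252, 0.3176, 0.3411]
tool_rot: [[0.96, 0.281, 0.002], [0.281, -0.96, 0.003], [0.003, -0.002, -1.0]]
force: [0.2, 0.2, -1.1]
gripper_width: 0.0255
finger_force: 11.5
```

```bash
python3 - <<'E'
from h import *
s=readout.sense();print(s['t'],s['tool_pos'],s['force'],s['gripper_width'],s['finger_force'])
c=get_calibration('wrist');np.save('w8.npy',np.array(c['extrinsics']))
im=camera('wrist');cv2.imwrite('w8full.png',im[:,:,::-1])
R=np.array(s['tool_rot']);g=s['tool_pos']-.019*R[:,2]
print('exp grip, tips px',proj([g,g+R@[.05,-.01,.035],g+R@[.05,.01,.035],g+R@[.05,0,0]],c).round(1).tolist())
for q in ['tweezers','tip_left','tip_right']:
    for d in cut_out(q,'wrist')[:2]: print(q,d['score'],d['extent'])
E
```

```text
12.125 [0.42517041 0.31756203 0.3411067 ] [ 0.16487064  0.15475357 -1.05648881] 0.02553760285413788 11.494037169031799
exp grip, tips px [[326.1, 304.1], [306.0, 183.2], [345.5, 183.2], [326.6, 192.6]]
tweezers 0.85 [288.7, 177.5, 61.4, 192.6]
tweezers 0.33 [172.7, 68.7, 57.3, 36.4]
tip_right 0.71 [585.4, 148.9, 53.6, 47.1]
```

```bash
python3 - <<'E'
from h import *
g=cv2.cvtColor(cv2.imread('w8full.png'),cv2.COLOR_BGR2GRAY)
for v in range(172,204,4): print(v,' '.join(map(str,g[v,290:362:2])))
a=cv2.cvtColor(cv2.imread('w7full.png'),cv2.COLOR_BGR2GRAY)
for v in (42,44,46,48): print(v,' '.join(map(str,a[v,300:352:2])))
E
```

```text
172 195 195 197 196 194 195 195 195 195 192 193 194 192 191 193 195 194 194 193 194 194 194 195 195 195 195 194 197 196 198 195 195 194 194 193 192
176 194 195 195 192 177 142 121 158 187 194 193 192 192 194 193 194 193 193 193 194 194 194 194 192 177 128 109 131 170 194 197 196 193 193 193 193
180 194 190 147 61 22 20 16 35 132 190 192 191 193 193 192 192 193 192 192 194 193 195 194 183 97 11 18 12 22 80 164 194 196 197 194 196
184 194 175 82 19 18 23 23 28 125 189 191 192 192 191 192 192 194 193 192 193 193 194 193 173 77 15 19 18 19 31 128 192 197 197 192 195
188 192 157 46 22 20 17 18 27 125 191 192 191 192 193 192 192 192 195 193 195 193 193 192 184 98 21 18 23 19 30 128 192 195 197 196 195
192 193 158 43 17 18 18 16 27 127 191 194 195 194 195 195 193 194 195 196 195 195 195 193 185 98 26 16 19 20 28 127 191 195 195 194 195
196 196 159 43 17 17 19 19 29 128 190 194 195 195 196 197 196 193 197 196 193 193 193 194 187 100 21 16 16 20 23 100 180 193 194 195 193
200 196 159 40 19 18 18 15 31 133 191 195 196 194 196 195 196 195 195 194 195 195 194 192 186 99 17 20 19 21 19 77 174 195 195 194 194
42 168 163 132 97 137 166 166 167 166 167 167 166 166 167 166 166 167 167 167 169 166 152 138 151 167 168
44 167 159 87 33 79 154 167 166 166 167 166 168 168 167 165 165 166 165 166 166 161 101 49 104 162 167
46 167 159 84 24 61 148 165 166 168 166 167 166 167 167 166 167 166 166 167 169 154 76 26 68 152 169
48 165 160 85 27 59 148 165 165 164 165 167 168 167 167 166 166 167 165 165 168 139 46 25 69 152 168
```

```bash
python3 - <<'E'
from h import *
c=dict(get_calibration('wrist'))
E7=np.linalg.inv(np.load('w7.npy'));E8=np.linalg.inv(np.load('w8.npy'));f=c['fx']
for zt in (.035,.04,.045,.05,.055):
    d7=(E7[:3,:3]@[.605,.366,zt]+E7[:3,3])[2]
    P=np.array([.4252,.3176,.3411+.019])+np.array([.05*.96,.05*.281,zt-.048]);d8=(E8[:3,:3]@P+E8[:3,3])[2]
    print(zt,'w7 sep',37.9*d7/f*1e3,'w8 sep',44.3*d8/f*1e3,d8, 'tip px',proj([P],dict(c,extrinsics=np.load('w8.npy'))))
E
```

```text
0.035 w7 sep 36.26879611854707 w8 sep 19.787610988952043 0.1562411608955825 tip px [[326.11811238 188.43736795]]
0.04 w7 sep 35.74678919739565 w8 sep 19.17599716905513 0.1514119142880042 tip px [[326.21795281 189.8414906 ]]
0.045 w7 sep 35.22478227624423 w8 sep 18.56438334915822 0.14658266768042594 tip px [[326.32437184 191.33813243]]
0.05 w7 sep 34.702775355092804 w8 sep 17.95276952926131 0.14175342107284766 tip px [[326.43804183 192.93674926]]
0.055 w7 sep 34.18076843394137 w8 sep 17.34115570936439 0.13692417446526933 tip px [[326.55972997 194.64813092]]
```

The tweezers are held: wrist force −1.1 N, width 25.5 mm, gap about 19.5 mm. Now I'll carry them over the hose to the nest.

>>> {"api": "drive_tool", "payload": {
  "plan": [
    {"tx":0,"ty":-25,"tz":10,"rx":0,"ry":0,"rz":-0.05,"grip":-0.413},
    {"tx":0,"ty":-45,"tz":10,"rx":0,"ry":0,"rz":-0.08,"grip":-0.413},
    {"tx":0,"ty":-55,"tz":0,"rx":0,"ry":0,"rz":-0.1,"grip":-0.413},
    {"tx":0,"ty":-55,"tz":0,"rx":0,"ry":0,"rz":-0.1,"grip":-0.413},
    {"tx":0,"ty":-55,"tz":0,"rx":0,"ry":0,"rz":-0.1,"grip":-0.413}
  ]
}}

```text
t: 12.95
tool_pos: [0.4263, 0.0801, 0.3581]
tool_rot: [[0.989, -0.151, -0.001], [-0.151, -0.989, -0.001], [-0.001, 0.001, -1.0]]
force: [1.4, -0.4, -1.5]
gripper_width: 0.026
finger_force: 10.9
```

>>> {"api": "drive_tool", "payload": {
  "plan": [
    {"tx":0,"ty":-55,"tz":0,"rx":0,"ry":0,"rz":-0.08,"grip":-0.413},
    {"tx":0,"ty":-50,"tz":0,"rx":0,"ry":0,"rz":0,"grip":-0.413},
    {"tx":10,"ty":-40,"tz":-10,"rx":0,"ry":0,"rz":0,"grip":-0.413},
    {"tx":25,"ty":-20,"tz":-40,"rx":0,"ry":0,"rz":0,"grip":-0.413},
    {"tx":25,"ty":-5,"tz":-40,"rx":0,"ry":0,"rz":0,"grip":-0.413}
  ]
}}

```text
t: 13.58
tool_pos: [0.4868, -0.0899, 0.2673]
tool_rot: [[0.973, -0.229, -0.0], [-0.229, -0.973, -0.0], [-0.0, 0.0, -1.0]]
force: [-1.1, 0.5, -0.4]
gripper_width: 0.0263
finger_force: 10.9
```

>>> {"api": "drive_tool", "payload": {
  "plan": [
    {"tx":20,"ty":0,"tz":-45,"rx":0,"ry":0,"rz":0,"grip":-0.413},
    {"tx":10,"ty":0,"tz":-45,"rx":0,"ry":0,"rz":0,"grip":-0.413},
    {"tx":5,"ty":0,"tz":-45,"rx":0,"ry":0,"rz":0,"grip":-0.413},
    {"tx":0,"ty":0,"tz":-30,"rx":0,"ry":0,"rz":0,"grip":-0.413},
    {"tx":0,"ty":0,"tz":0,"rx":0,"ry":0,"rz":0,"grip":-0.413}
  ]
}}

```text
t: 14.2
tool_pos: [0.5193, -0.0886, 0.1006]
tool_rot: [[0.974, -0.227, -0.008], [-0.227, -0.974, -0.001], [-0.008, 0.003, -1.0]]
force: [0.6, 0.2, -0.4]
gripper_width: 0.0257
finger_force: 10.9
```

```bash
cat > meas.py <<'E'
from h import *
import sys
s=readout.sense();R=np.array(s['tool_rot']);print(round(s['t'],2),s['tool_pos'].round(4),'yaw',round(np.arctan2(R[1,0],R[0,0]),4),s['force'].round(2),round(s['gripper_width'],5),round(s['finger_force'],2))
c=get_calibration('wrist');im=camera('wrist')[:,:,::-1].copy();cv2.imwrite('last.png',im);np.save('last.npy',np.array(c['extrinsics']))
b,g,r_=[im[...,i].astype(int) for i in range(3)]
m=((r_>120)&(g<150)&(b<110)&(r_-g>50)&(r_-b>60)).astype(np.uint8);m[270:]=0;m[:,:230]=0;m[:,420:]=0
n,_,st,ce=cv2.connectedComponentsWithStats(m)
for i in range(1,n):
    if st[i,4]>40: print('orange',st[i],ce[i].round(1),onz(ce[i],.0245,c).round(4))
gp=s['tool_pos']-.019*R[:,2];P=[gp+R@[.05,y,.0105] for y in(-.01,0,.01)]
print('arm tip model px',proj(P,c).round(1).tolist(),'pin tips px',proj([gp+R@[.05,y,.035] for y in(-.01,.01)],c).round(1).tolist())
E
python3 meas.py
```

```text
14.2 [ 0.5193 -0.0886  0.1006] yaw -0.2288 [ 0.58  0.16 -0.42] 0.02568 10.88
orange [322 141  16  16 191] [329.3 148.7] [ 0.5815 -0.1075  0.0245]
orange [291 142  15  14 177] [298.2 148.3] [ 0.5864 -0.0875  0.0245]
arm tip model px [[300.7, 187.9], [323.5, 187.9], [346.3, 187.9]] pin tips px [[303.6, 181.9], [343.1, 182.0]]
```

>>> {"api": "drive_tool", "payload": {
  "plan": [
    {"tx":0,"ty":0,"tz":0,"rx":0,"ry":0,"rz":0,"grip":-0.413},
    {"tx":0,"ty":0,"tz":0,"rx":0,"ry":0,"rz":0,"grip":-0.413},
    {"tx":0,"ty":0,"tz":0,"rx":0,"ry":0,"rz":0,"grip":-0.413},
    {"tx":0,"ty":0,"tz":0,"rx":0,"ry":0,"rz":0,"grip":-0.413},
    {"tx":0,"ty":0,"tz":0,"rx":0,"ry":0,"rz":0,"grip":-0.413}
  ]
}}

```text
t: 14.88
tool_pos: [0.5215, -0.0875, 0.1038]
tool_rot: [[0.974, -0.225, 0.0], [-0.225, -0.974, 0.0], [0.0, -0.0, -1.0]]
force: [-0.1, 0.2, -0.8]
gripper_width: 0.0259
finger_force: 10.9
```

```bash
python3 meas.py; python3 - <<'E'
from h import *
im=cv2.imread('last.png')
g=cv2.cvtColor(im,cv2.COLOR_BGR2GRAY)
for v in range(168,216,6): print(v,' '.join(map(str,g[v,284:364:2])))
cv2.imwrite('pics/w9.png',cv2.resize(im[100:280,200:440],(800,600),interpolation=cv2.INTER_CUBIC))
E
```

```text
14.88 [ 0.5215 -0.0875  0.1038] yaw -0.2267 [-0.11  0.18 -0.77] 0.02594 10.88
orange [325 145  15  15 194] [332.1 151.9] [ 0.5819 -0.1076  0.0245]
orange [295 146  14  14 171] [301.4 152.4] [ 0.5862 -0.0874  0.0245]
arm tip model px [[300.7, 187.9], [323.5, 187.9], [346.3, 188.0]] pin tips px [[303.6, 182.0], [343.1, 182.0]]
168 113 115 119 108 72 46 44 45 44 45 44 44 45 46 44 45 44 44 50 53 49 46 46 47 45 46 46 46 45 45 44 45 45 44 47 52 51 53 68 127
174 59 59 49 44 46 42 47 53 52 53 58 58 59 56 54 55 56 53 52 52 52 53 55 53 55 55 53 54 50 51 51 50 52 55 55 54 53 55 54 57
180 129 109 59 49 43 25 14 14 14 10 44 112 131 131 132 132 133 131 131 132 134 133 134 132 132 132 129 74 15 10 16 13 30 91 128 134 133 132 132 131
186 129 128 128 124 85 20 16 18 18 15 38 103 129 130 131 129 132 131 130 130 131 131 131 131 131 131 126 69 16 18 20 16 15 50 118 132 132 133 132 132
192 137 139 139 137 103 25 11 17 18 15 45 121 140 139 139 141 142 141 141 141 141 141 141 142 143 142 137 75 19 15 17 14 20 49 127 140 143 144 145 143
198 175 175 176 169 93 18 19 13 16 17 61 160 177 178 178 177 178 176 177 178 177 177 178 178 176 179 171 94 20 17 13 11 16 62 158 176 175 178 178 178
204 176 176 178 169 92 16 14 20 9 14 63 159 177 178 177 177 176 176 177 180 178 178 177 177 178 177 177 143 36 20 13 18 13 36 130 176 178 180 178 178
210 174 176 176 167 88 14 11 16 12 15 61 157 174 175 175 175 178 175 176 177 179 179 177 177 176 177 176 143 35 18 18 14 16 28 116 174 178 177 178 179
```

View pics/w9.png

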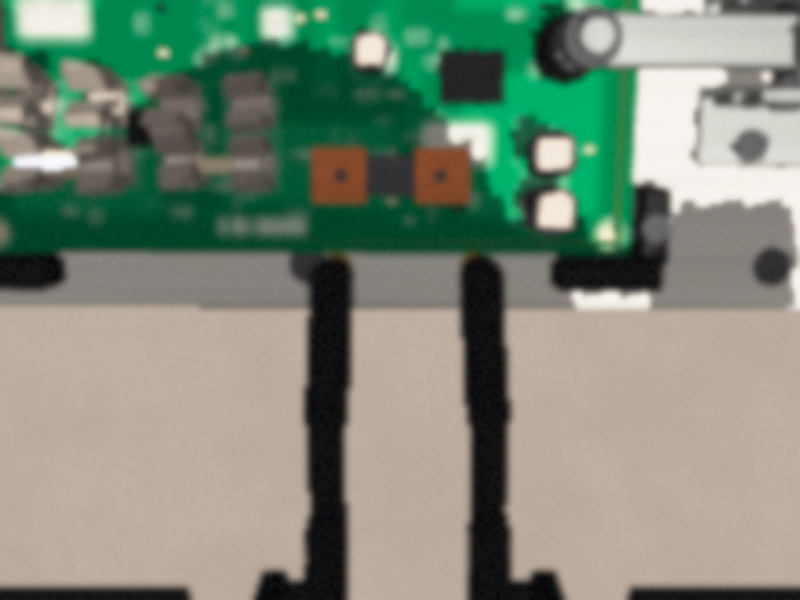

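The wrist crop shows both punch marks at crop (341,176) and (440,176). The tweezers' brass pins show at the arm ends, at (338,260) and (470,260). The clamp foot is down on the board at (590,40).

```bash
python3 - <<'E'
from h import *
c=dict(get_calibration('wrist'));c['extrinsics']=np.load('last.npy')
k=3.3333
a=onz((200+341/k,100+176/k),.0245,c);b=onz((200+440/k,100+176/k),.0245,c);M=(a+b)/2
print(a,b,np.linalg.norm(a-b),'yaw',np.arctan2(-(a-b)[0],(a-b)[1]))
yaw=-.226;x=np.array([np.cos(yaw),np.sin(yaw)]);y=np.array([-x[1],x[0]])
t=M[:2]-.05*x;d=t-np.array([.5215,-.0875]);print('target TCP (model)',t,'delta',d,'fwd',d@x,'left',d@y, 'with cam-lateral tip offset .9mm: left',d@y-.0009)
E
```

```text
[ 0.5857924  -0.08792938  0.0245    ] [ 0.58132219 -0.10737212  0.0245    ] 0.019950017892863808 yaw -0.22598939289649647
target TCP (model) [ 0.53482877 -0.0864467 ] delta [0.01332877 0.0010533 ] fwd 0.012753801357915994 left 0.00401324189158878 with cam-lateral tip offset .9mm: left 0.0031132418915887803
```

>>> {"api": "drive_tool", "payload": {
  "plan": [
    {"tx":7,"ty":0,"tz":-10,"rx":0,"ry":0,"rz":0,"grip":-0.413},
    {"tx":6,"ty":0,"tz":-15,"rx":0,"ry":0,"rz":0,"grip":-0.413},
    {"tx":0,"ty":0,"tz":-15,"rx":0,"ry":0,"rz":0,"grip":-0.413},
    {"tx":0,"ty":0,"tz":-8,"rx":0,"ry":0,"rz":0,"grip":-0.413},
    {"tx":0,"ty":0,"tz":0,"rx":0,"ry":0,"rz":0,"grip":-0.413}
  ]
}}

```text
t: 15.55
tool_pos: [0.5337, -0.0876, 0.0545]
tool_rot: [[0.974, -0.225, -0.002], [-0.225, -0.974, -0.0], [-0.002, 0.001, -1.0]]
force: [-0.2, 0.6, -0.2]
gripper_width: 0.026
finger_force: 10.9
```

>>> {"api": "drive_tool", "payload": {
  "plan": [
    {"tx":0,"ty":0,"tz":0,"rx":0,"ry":0,"rz":0,"grip":-0.413},
    {"tx":0,"ty":0,"tz":0,"rx":0,"ry":0,"rz":0,"grip":-0.413},
    {"tx":0,"ty":0,"tz":0,"rx":0,"ry":0,"rz":0,"grip":-0.413},
    {"tx":0,"ty":0,"tz":0,"rx":0,"ry":0,"rz":0,"grip":-0.413},
    {"tx":0,"ty":0,"tz":0,"rx":0,"ry":0,"rz":0,"grip":-0.413}
  ]
}}

```text
t: 16.18
tool_pos: [0.5345, -0.0875, 0.0557]
tool_rot: [[0.974, -0.225, 0.0], [-0.225, -0.974, 0.0], [0.0, -0.0, -1.0]]
force: [-0.3, 0.2, -0.0]
gripper_width: 0.0255
finger_force: 10.9
```

```bash
cat > force.py <<'E'
from h import *
F=[];Z=[];P=[]
for i in range(12):
    s=readout.sense();F.append(s['force']);P.append(s['tool_pos']);camera('side')
print(round(s['t'],2),'pos',np.mean(P,0).round(4),'F',np.mean(F,0).round(2),'sd',np.std(F,0).round(2),'M',s['moment'].round(3),'w',s['gripper_width'].round(5))
E
python3 force.py; python3 meas.py; python3 - <<'E'
from h import *
g=cv2.cvtColor(cv2.imread('last.png'),cv2.COLOR_BGR2GRAY);im=cv2.imread('last.png')
for v in (170,174,180,186,192,198): print(v,' '.join(map(str,g[v,284:364:2])))
for v in range(150,190,4): print('R-G',v,' '.join(str(int(q[2])-int(q[1])) for q in im[v,284:364:2]))
E
```

```text
16.77 [ 0.5345 -0.0875  0.0556] yaw -0.2268 [-0.24  0.86 -1.09] 0.02549 10.88
orange [293 170  18  18 148] [303.6 174.9] [ 0.5878 -0.0888  0.0245]
orange [331 170  18  17 148] [337.7 175.4] [ 0.5833 -0.1069  0.0245]
arm tip model px [[300.7, 187.9], [323.5, 187.9], [346.3, 187.9]] pin tips px [[303.6, 181.9], [343.1, 181.9]]
170 69 78 83 92 88 86 86 86 87 87 85 87 86 85 70 64 68 70 75 72 54 46 47 66 85 87 87 85 87 87 86 85 89 110 128 125 111 121 132 114
174 59 59 61 67 80 85 84 83 85 84 84 87 84 82 62 51 51 49 50 50 49 49 52 66 86 85 84 85 82 83 82 85 85 93 101 98 91 78 75 79
180 57 57 55 62 69 41 16 12 15 15 31 73 85 83 61 48 48 48 45 47 47 50 48 65 84 84 80 47 16 12 17 15 22 47 54 55 55 56 57 56
186 53 55 53 52 43 14 16 16 10 13 24 67 81 79 63 51 51 55 77 76 51 47 47 68 83 83 81 42 14 12 16 17 15 36 74 68 59 54 57 58
192 79 84 81 66 37 23 10 16 14 11 12 35 45 44 44 46 44 45 50 47 52 58 59 52 48 57 59 30 14 12 19 16 13 21 49 53 52 51 50 50
198 106 105 100 74 34 14 14 19 15 11 16 37 43 44 43 43 45 44 44 45 44 44 43 44 44 44 41 29 12 16 14 14 14 19 35 46 43 43 44 44
R-G 150 -67 -67 -6
[... 1206 characters left out ...]
3 -84 -70 -21 3 -2 5 1 1 8 44 57 55 27 1 1 0 2 1 1 0 5 36 55 55 52 29 0 1 0 -1 -2 -31 -74 -81 -85 -84 -81 -84
R-G 186 -82 -79 -80 -75 -31 -2 2 1 0 1 12 43 56 53 5 -47 -49 -37 -6 -5 -31 -39 -34 24 53 55 53 29 3 -1 2 -5 0 -12 -43 -63 -79 -83 -82 -78Traceback (most recent call last):
  File "force.py", line 5, in <module>
    print(round(s['t'],2),'pos',np.mean(P,0).round(4),'F',np.mean(F,0).round(2),'sd',np.std(F,0).round(2),'M',s['moment'].round(3),'w',s['gripper_width'].round(5))
                                                                                                                                       ^^^^^^^^^^^^^^^^^^^^^^^^
AttributeError: 'float' object has no attribute 'round'
```

```bash
sed -i "s/s\['gripper_width'\].round(5)/round(s['gripper_width'],5)/" force.py; cat > al.py <<'E'
from h import *
c=dict(get_calibration('wrist'));c['extrinsics']=np.load('last.npy');im=cv2.imread('last.png').astype(float);q=im[...,2]-im[...,1]
def cross(v,lo,t):
    for i in range(len(v)-1):
        if (v[i]-t)*(v[i+1]-t)<=0 and v[i]!=v[i+1]: return lo+i+(t-v[i])/(v[i+1]-v[i])
far=[cross(q[155:175,u],155,0) for u in (308,310,334,336)];near=[cross(q[180:205,u],180,25) for u in (308,310,334,336)]
L=np.mean([cross(q[v,280:300],280,-5) for v in (171,173,175)]);Rr=np.mean([cross(q[v,345:360],345,10) for v in (172,173,174)])
print('far',far,'near',near,'L,R',L,Rr)
s=readout.sense();R=np.array(s['tool_rot']);E=[onz(((L+Rr)/2,f),.0245,c) for f in (np.mean(far),np.mean(near))]
M=(E[0]+E[1])/2;print('len',np.linalg.norm(E[0]-E[1]),'M',M.round(4))
gp=s['tool_pos']-.019*R[:,2];d=M-(gp+R@[.05,0,0]);print('fwd',d@R[:,0],'left',-(d@R[:,1]),'(left minus .9 mm)')
E
python3 al.py; python3 force.py
```

```text
far [np.float64(167.5952380952381), np.float64(167.69767441860466), np.float64(166.77777777777777), np.float64(164.0)] near [np.float64(188.125), np.float64(188.02564102564102), np.float64(188.05), np.float64(188.02941176470588)] L,R 291.1088888888889 350.3988496071829
len 0.011667983710630474 M [ 0.5844 -0.0976  0.0245]
fwd 0.0009281458543022146 left 0.001404571453861226 (left minus .9 mm)
17.38 pos [ 0.5344 -0.0875  0.0556] F [ 0.1  -0.06 -0.81] sd [0.47 0.38 0.58] M [-0.034  0.023  0.011] w 0.02593
```

>>> {"api": "drive_tool", "payload": {
  "plan": [
    {"tx":0.5,"ty":0.3,"tz":-4,"rx":0,"ry":0,"rz":0,"grip":-0.413},
    {"tx":0,"ty":0,"tz":-4,"rx":0,"ry":0,"rz":0,"grip":-0.413},
    {"tx":0,"ty":0,"tz":-2,"rx":0,"ry":0,"rz":0,"grip":-0.413},
    {"tx":0,"ty":0,"tz":0,"rx":0,"ry":0,"rz":0,"grip":-0.413},
    {"tx":0,"ty":0,"tz":0,"rx":0,"ry":0,"rz":0,"grip":-0.413}
  ]
}}

```text
t: 18.05
tool_pos: [0.535, -0.0872, 0.0456]
tool_rot: [[0.974, -0.225, 0.0], [-0.225, -0.974, -0.0], [0.0, -0.0, -1.0]]
force: [0.5, -0.1, -1.4]
gripper_width: 0.0259
finger_force: 10.9
```

```bash
cat > force.py <<'E'
from h import *
F=[];P=[];W=[]
for i in range(25):
    s=readout.sense();R=np.array(s['tool_rot']);F.append(np.r_[s['force'],R.T@s['moment']]);P.append(s['tool_pos']);W.append(s['gripper_width']);camera('side')
print(round(s['t'],2),'pos',np.mean(P,0).round(4),'F,M(tool)',np.mean(F,0).round(3),'se',(np.std(F,0)/5).round(3),'w',np.mean(W).round(5))
E
python3 meas.py; python3 al.py; python3 force.py
```

```text
18.05 [ 0.535  -0.0872  0.0456] yaw -0.2268 [ 0.54 -0.14 -1.36] 0.02587 10.88
orange [293 172  18  18 128] [304.1 177. ] [ 0.588  -0.0892  0.0245]
orange [333 172  19  19 132] [338.8 177.4] [ 0.5837 -0.1067  0.0245]
arm tip model px [[300.7, 187.9], [323.5, 187.9], [346.2, 188.0]] pin tips px [[303.6, 182.0], [343.1, 182.0]]
far [np.float64(169.69767441860466), np.float64(169.80851063829786), np.float64(169.26923076923077), np.float64(168.4)] near [np.float64(191.1315789473684), np.float64(191.0731707317073), np.float64(191.16216216216216), np.float64(191.14705882352942)] L,R 290.3234472269383 353.1377777777778
len 0.011268827180475505 M [ 0.5842 -0.0977  0.0245]
fwd 0.0003080685086137583 left 0.0008018056874313548 (left minus .9 mm)
19.3 pos [ 0.535  -0.0872  0.0456] F,M(tool) [ 0.023 -0.061 -0.865 -0.008  0.009 -0.007] se [0.08  0.112 0.083 0.005 0.006 0.005] w 0.02579
```

>>> {"api": "drive_tool", "payload": {
  "plan": [
    {"tx":0.2,"ty":0,"tz":-2,"rx":0,"ry":0,"rz":0,"grip":-0.413},
    {"tx":0,"ty":0,"tz":-2,"rx":0,"ry":0,"rz":0,"grip":-0.413},
    {"tx":0,"ty":0,"tz":-1.4,"rx":0,"ry":0,"rz":0,"grip":-0.413},
    {"tx":0,"ty":0,"tz":-1,"rx":0,"ry":0,"rz":0,"grip":-0.413},
    {"tx":0,"ty":0,"tz":0,"rx":0,"ry":0,"rz":0,"grip":-0.413}
  ]
}}

```text
t: 19.98
tool_pos: [0.5351, -0.0872, 0.0392]
tool_rot: [[0.974, -0.225, -0.0], [-0.225, -0.974, -0.0], [-0.0, 0.0, -1.0]]
force: [-0.5, -0.3, -0.3]
gripper_width: 0.026
finger_force: 10.9
```

```bash
python3 meas.py; python3 al.py; python3 force.py
```

```text
19.98 [ 0.5351 -0.0872  0.0392] yaw -0.2268 [-0.45 -0.29 -0.29] 0.02604 10.87
orange [291 173  20  19 123] [303.9 178.1] [ 0.588  -0.0894  0.0245]
orange [333 173  20  19 124] [339.1 178.6] [ 0.5838 -0.1066  0.0245]
arm tip model px [[300.7, 187.9], [323.5, 187.9], [346.3, 187.9]] pin tips px [[303.6, 182.0], [343.1, 182.0]]
far [np.float64(170.75), np.float64(170.93023255813952), np.float64(170.66666666666666), np.float64(170.1875)] near [np.float64(193.02380952380952), np.float64(192.79166666666666), np.float64(193.2051282051282), np.float64(193.2)] L,R 289.49062233589086 354.4437229437229
len 0.011189867874124378 M [ 0.5841 -0.0978  0.0245]
fwd 0.00015867845409530887 left 0.0007172606762955762 (left minus .9 mm)
21.23 pos [ 0.5351 -0.0872  0.0392] F,M(tool) [-0.453 -0.006 -0.307 -0.015 -0.056 -0.   ] se [0.099 0.082 0.099 0.007 0.005 0.005] w 0.02577
```

```bash
python3 force.py
```

```text
22.48 pos [ 0.5351 -0.0872  0.0392] F,M(tool) [-0.294  0.021 -0.038 -0.037 -0.054  0.007] se [0.098 0.101 0.127 0.005 0.006 0.007] w 0.02582
```

```bash
python3 -c "
from station import r
print(r.hand_in())"
```

```text
the job is handed in; nothing more can be done
None
```

I locked the clamp and set the tweezers' pins on the two shunt marks at about a 20 mm gap, pressed in about 2 mm of their 4 mm travel (gap and depth are estimates). I handed the job in at about 22.5 s with the tweezers still held; no verdict came back.

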